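# Fit the fume nozzle in its slanting socket up to the red ring

### The job

Take the fume-extraction nozzle out of its wooden cradle and slide its plain metal end into the slanting socket until the red ring is level with the socket's mouth, no shallower and no deeper, then let go so that it stays there. In the cradle only that plain end can be gripped, so the grip has to be changed on the way, for instance by laying the nozzle down on the bare bench. Do not knock the two bottles and the tin.

Things in the scene. Friction and masses are not known exactly. Their poses are not given: they have to be found in the camera images.
- nozzle: Fume nozzle, 175 mm long, about 100 g: aluminium tube, 26 mm outside, with a black flat fan at one end and a flush painted red ring 6 mm wide. Origin on the tube's axis at the middle of the ring; x along the axis towards the fan, y across the fan, z square to its flat side (up in the cradle). Mass centre about x = +40 mm. It lies flat on a bench without rolling, its axis 13 mm up.
- plain_end (a point): Centre of the nozzle's plain end, which goes into the socket, slightly chamfered: x = -60 mm in the nozzle's frame. From here to x = +66 mm, past the ring, the tube is plain, 26 mm across.
- fan_end (a point): Centre of the fan's open end, x = +115 mm in the nozzle's frame. The fan widens from 24 mm at x = +66 mm to 70 mm here and is 26 mm thick, like the tube.
- cradle: Wooden cradle fixed to the bench in which the nozzle starts, level, its axis 34 mm up, fan away from the robot; it lifts straight out. Origin on the bench plumb below the ring's place; x towards the fan, z up. Block x = +10 to +132 mm, 100 mm wide, 45 mm high, floor 21 mm up, pocket 80 mm wide for the fan, end wall 36 mm high. Bench between it and the holder: bare out to 0.6 m from the robot but for listed things.
- channel (a point): Front end of the cradle's open-topped channel, on the axis of the stored tube, 34 mm up, x = +10 mm in the cradle's frame. The channel is 29 mm wide and 52 mm long: no room for fingers beside the tube. In front of it the tube sticks out 70 mm, free on all sides.
- holder: Foot of the slanting socket, fixed to the bench: dark steel plate 150 x 84 x 8 mm (x = -120 to +30 mm) with two blue cheeks up to 66 mm high that carry the socket. Origin on the bench plumb below the centre of the socket's mouth; x points level the way the mouth faces (roughly away from the robot), z up.
- socket: Aluminium socket, 39 mm outside (48 at the mouth), 90 mm long, bore 28.4 mm, flared to about 37 mm over the last 6 mm; open at both ends, no stop inside. Origin at the centre of the mouth's rim, 85 mm above the bench; z points out along the bore, 25 degrees above level. Fitted, the nozzle's x lies along this z and its ring at this origin; it stays by friction when let go.
- glass_bottle: Clear glass bottle with a green band, 72 mm across, 140 mm tall, standing loose; origin at the centre of its base. Leave it alone.
- oil_bottle: Small cream-coloured bottle with a red cap, 35 mm across, 73 mm tall, standing loose; origin at the centre of its base. Leave it alone.
- pin_tin: Round silver-grey tin with a lid, 52 mm across, 34 mm tall, standing loose; origin at the centre of its base. Leave it alone.
Mind the look-alikes: they are no part of the job. Leave any orange, pink or turquoise look-alike of the nozzle alone.

How it is judged:
By the outcome, as a careful person would: the job done as asked, in the order asked, and still so for the second after the job is handed in, with the robot touching nothing.
It also fails if it takes over 72 s, if anything falls off the work surface, if the arm or the gripper's body presses on something with over 40 N, if the wrist force passes 120 N, or if a joint passes its speed limit or range.

### The arm

A 6-joint arm with a two-finger parallel gripper is mounted at the origin on a cart in front of the work surface, level with it; the furniture and walls round the work are solid. World frame = base frame: x ahead of the robot, y to its left, z up, the work surface at z = 0. Lengths are in mm, angles in rad, forces in N, time in s.
With the tool pointing down it reaches from about 400 to 925 mm from the base axis. Payload 12.5 kg.
Tool frame: the origin (TCP) lies midway between the tips of the shut fingers; the grasp point (between the pads) lies 19 mm behind it; z points along the fingers, y is the line along which they close (so a half turn about z gives the same grasp; the last joint's range is limited). The gripper opens to 95 mm and grips with 3 to 60 N. Pads are 20 mm wide; open, the fingers measure 119 mm over their backs; the gripper's body (75 mm by 180 mm) begins 59 mm behind the grasp point.
Start: joints at [1.21, 0.491, 1.559, -0, 1.092, -0.106], TCP at [157.514, 604.844, 214.661] pointing down, gripper open.
Joint ranges: [-3.1, 3.1], [-0.84, 2.19], [0.05, 2.79], [-1.13, 4.28], [0.06, 2.93], [-2.69, 2.69]. Speed limits (rad/s): [2.22, 2.22, 2.79, 3.14, 3.14, 3.14].

### API

Orientations are given as [roll, pitch, yaw] about the fixed x, y, z axes, in that order (R = Rz(yaw) Ry(pitch) Rx(roll)).
In Python, from cell import env gives the robot as it stands.
- The arm moves only by the tool arm_command, never from a script. Its argument "targets" is a list of rows, each a list of 5 numbers: the shift along the tool's x, y, z in mm, then the turn about the tool's z in degrees, then the opening, from 0 (shut) to 1 (fully open). In form: [[tx, ty, tz, roll, fingers], ...]. A call has 1 to 5 rows; each row is the pose to reach, as a shift and turn from the pose commanded when the call began, along the tool's axes at that moment; what a row does not reach only later rows make up. A row lasts 1/10 s, in which the tool goes at most 50 mm and 8.59 degrees, less where a joint would pass 70% of its speed; a pose out of reach is approached as far as the arm can. A call with a gripper value outside its range is refused whole. The fingers move at their own pace and stop on an object; the grip force is fixed at half the most. Time passes only in rows, so rows that repeat a pose let the fingers close. It gives the time, the measured TCP pose, the force, the opening and the grip force at its end, in the units of the state.
- env.state(): the state, without advancing time (a new reading comes with each control period).
- env.read_camera(name): name is "side" or "top" or "wrist"; returns a dict with "frame" (384x512x3 uint8, red, green, blue), "vertical_fov" (degrees; the focal length in pixels is half the picture's height over the tangent of half this angle, whatever the lens; pixels are square), "cx", "cy" (the principal point, pixels), "world_from_camera" (4x4, takes a point from camera to world coordinates); the wrist camera has in their place "hand_eye" (4x4, takes a point from camera to tool coordinates, whose origin is the TCP and whose axes are the flange's). Camera axes: x right, y down, z forward; pixel columns grow to the right and rows downward; lengths in mm; the calibration is good to about 2 mm. A picture is of the moment at which its call begins: read the wrist's pose just before it. There is no depth.
- env.job_done(): hands the job in; it is judged then, once.
The state is a dict: "t": time; "joints": joint angles; "qvel": joint speeds; "tau": joint torques, N m; "eef_pos": TCP position; "tcp_rot": TCP orientation; "ft_force": force on the tool from outside, world axes, zero at the start; "moment": the same for the moment, N m; "opening": opening from 0.0 (shut) to 1.0 (fully open); "grip_force": force on a finger pad.
Only numpy, scipy, OpenCV 4.12 (cv2) and the standard library are available. Lean on these libraries where they do the work, as an engineer would, in place of code of your own. Each camera call takes 0.05 s, during which the arm holds its last target. There are 200 camera calls.

## Working session

There is one attempt and no reset: what is moved stays moved. The work goes in short steps, Python scripts to look and compute and a tool call to move; the robot and the scene stay as the last step left them, time stands still between calls to the robot, and variables do not carry over. Pictures are saved under pics/ and viewed, at most 10 in all, crops included, and the job is handed in when it is done.

Besides the shell and the picture viewer there is one more tool, called after "Call:" as a command line: name --pt "numbers of a row" for each row, then --argument value for the rest. arm_command: Moves the arm, as the interface text tells. Its arguments: {"type":"object","properties":{"targets":{"type":"array","items":{"type":"array","items":{"type":"number"}}}},"required":["targets"]}

```bash
mkdir -p pics; ls; cat > h.py <<'E'
import numpy as np,cv2
from cell import env
from scipy.spatial.transform import Rotation as R
def snap(n,f):
    s=env.state(); c=env.read_camera(n); cv2.imwrite('pics/'+f+'.png',cv2.cvtColor(c['frame'],cv2.COLOR_RGB2BGR))
    if n=='wrist':
        T=np.eye(4);T[:3,:3]=R.from_euler('xyz',s['tcp_rot']).as_matrix();T[:3,3]=s['eef_pos'];M=T@np.array(c['hand_eye'])
    else: M=np.array(c['world_from_camera'])
    f_=192/np.tan(np.radians(c['vertical_fov'])/2)
    np.savez('pics/'+f+'.npz',M=M,f=f_,cx=c['cx'],cy=c['cy'],h=c['frame'].shape[0]); return c
def ray(f,u,v):
    d=np.load('pics/'+f+'.npz');r=d['M'][:3,:3]@np.array([(u-d['cx'])/d['f'],(v-d['cy'])/d['f'],1]);return d['M'][:3,3],r/np.linalg.norm(r)
def onz(f,u,v,z):
    o,r=ray(f,u,v);return o+r*(z-o[2])/r[2]
def proj(f,P):
    d=np.load('pics/'+f+'.npz');p=np.linalg.inv(d['M'])@np.append(P,1);return p[:2]/p[2]*d['f']+[d['cx'],d['cy']]
def tri(*obs):
    A=np.zeros((3,3));b=np.zeros(3)
    for f,u,v in obs:
        o,r=ray(f,u,v);Q=np.eye(3)-np.outer(r,r);A+=Q;b+=Q@o
    P=np.linalg.solve(A,b)
    return P,[np.round(proj(f,P)-[u,v],1) for f,u,v in obs]
E
python3 - <<'E'
from h import *
np.set_printoptions(precision=3,suppress=True)
for n in('side','top','wrist'):
    c=snap(n,n+'0'); d=np.load('pics/%s0.npz'%n); print(n,d['f'],d['cx'],d['cy'],d['M'])
print(env.state())
a=cv2.imread('pics/side0.png');b=cv2.imread('pics/top0.png')
E
```

```text
pics
side 409.4598990418218 256.0146964695573 185.90966204882076 [[    0.85     -0.227     0.476  -159.825]
 [   -0.528    -0.38      0.76  -1003.557]
 [    0.008    -0.897    -0.443   702.005]
 [    0.        0.        0.        1.   ]]
top 474.0887607495474 253.3982326845918 191.07281775578517 [[   0.016   -0.998    0.067  416.216]
 [  -1.      -0.016   -0.013   57.149]
 [   0.014   -0.066   -0.998 1690.177]
 [   0.       0.       0.       1.   ]]
wrist 343.90159614616766 262.70464502701134 186.3711238529795 [[  0.252   0.935   0.248  88.664]
 [  0.968  -0.243  -0.065 623.552]
 [ -0.      0.257  -0.966 383.25 ]
 [  0.      0.      0.      1.   ]]
{'t': 0.15, 'joints': array([ 1.21 ,  0.491,  1.559, -0.   ,  1.092, -0.106]), 'qvel': array([ 0.   , -0.003, -0.002, -0.001,  0.002,  0.001]), 'tau': array([  0.002, -61.289, -25.828,   0.069,   0.047,  -0.   ]), 'eef_pos': array([157.46 , 604.668, 214.207]), 'tcp_rot': array([-3.141, -0.   ,  2.887]), 'ft_force': array([0.544, 0.419, 0.562]), 'moment': array([-0.054, -0.021,  0.037]), 'grip_force': 0.0, 'opening': 1.0019780668702472}
```

View pics/side0.png

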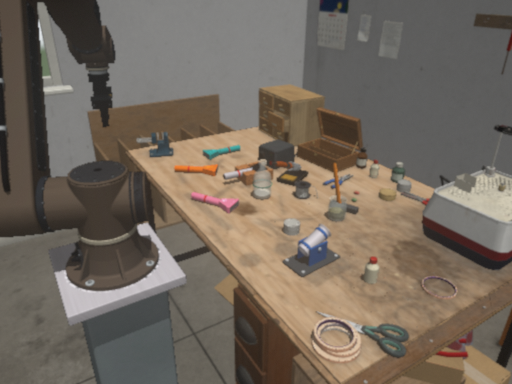

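View pics/top0.png

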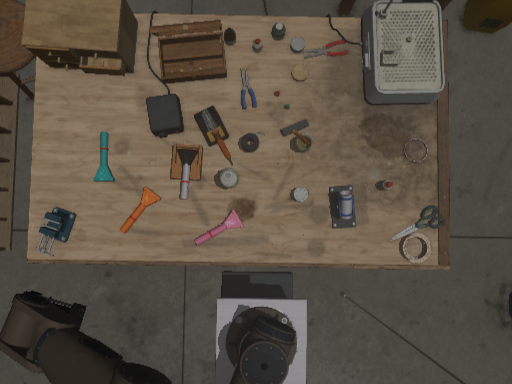

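The side view shows the nozzle in its cradle near (250,173), with the glass bottle at (262,185), the tin at (291,227) and the socket at (313,245). In the top view the nozzle is at (185,175), the bottle at (228,177), the tin at (300,194), the holder at (343,206) and the oil bottle at (387,185). I'll enlarge these areas.

```bash
python3 - <<'E'
from h import *
a=cv2.imread('pics/side0.png');b=cv2.imread('pics/top0.png')
def crop(i,u,v,w,h,s): return cv2.resize(i[v:v+h,u:u+w],None,fx=s,fy=s,interpolation=cv2.INTER_CUBIC)
A=np.vstack([crop(b,160,135,80,60,5),crop(b,315,170,80,60,5)])
B=np.vstack([crop(a,210,145,80,60,5),crop(a,275,215,80,60,5)])
cv2.imwrite('pics/c0.png',np.hstack([A,B]))
E
```

```text
(no output)
```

View pics/c0.png

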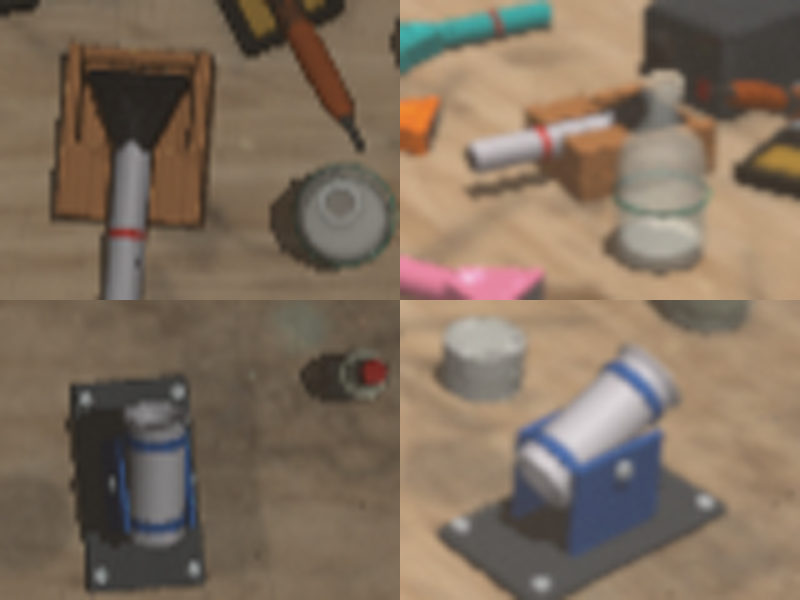

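The crops show the ring at top (185,181.8) and side (239,173), the plain end at side (224.4,176.4), and the socket mouth at top (346,192) and side (325,230). The holder plate's corners are also clear.

```bash
python3 - <<'E'
from h import *
np.set_printoptions(precision=1,suppress=True)
T=lambda x,y:('top0',160+x/5,135+y/5)
S=lambda x,y:('side0',210+x/5,145+y/5)
print('ring',tri(T(125,234),S(145,140)))
f=onz(*T(137,72),40);r=onz(*T(125,234),47);print('ringtop',r,'fan',f,'yaw',np.degrees(np.arctan2(f[1]-r[1],f[0]-r[0])))
print('plain',onz('top0',184,198,34))
print('bottle',onz('side0',261.6,192.5,0),onz(*T(345,215),0),onz(*T(340,200),140))
H=lambda x,y:('top0',315+x/5,170+y/5)
G=lambda x,y:('side0',275+x/5,215+y/5)
print('mouth',tri(H(155,110),G(250,75)))
c=np.array([onz(*H(*p),8) for p in((70,85),(185,77),(205,283),(90,288))]);print(c,c.mean(0))
print('oil',onz(*H(371,72),73),'tin',onz('top0',300,194,34),onz('side0',291.5,227,34))
for p in [(235,213),(195,203)]: print('pink',onz('top0',*p,13))
for p in [(150,195),(125,228)]: print('orange',onz('top0',*p,13))
print('edge',onz('top0',250,262,0))
E
```

```text
ring (array([557.9, 273.8,  34.8]), [array([ 0.4, -0.7]), array([-0.7,  0. ])])
ringtop [554.4 273.6  47. ] fan [669. 269.  40.] yaw -2.2995946029093868
plain [498.7 277.3  34. ]
bottle [583.3 142.4   0. ] [574.6 123.    0. ] [571.3 121.  140. ]
mouth (array([ 525.2, -279. ,   82.9]), [array([-0.1,  0.2]), array([ 0.2, -0. ])])
[[ 547.7 -234.3    8. ]
 [ 554.8 -316.6    8. ]
 [ 408.3 -331.     8. ]
 [ 403.5 -249.2    8. ]] [ 478.6 -282.8    8. ]
oil [ 555.  -430.3   73. ] tin [ 519.3 -128.    34. ] [ 501.6 -155.2   34. ]
pink [449.6  99.   13. ]
pink [482.7 240.9  13. ]
orange [508.4 400.3  13. ]
orange [390.8 484.3  13. ]
edge [277.6  43.1   0. ]
```

```bash
cat >> h.py <<'E'
def plan(P,yawdeg):
    """shift in tool axes and turn to reach TCP P with tool-x yaw"""
    s=env.state();Rm=R.from_euler('xyz',s['tcp_rot']);d=Rm.inv().apply(np.array(P)-s['eef_pos'])
    t=-(yawdeg-np.degrees(s['tcp_rot'][2])+180)%360-180
    t=((np.degrees(s['tcp_rot'][2])-yawdeg+180)%360)-180
    print('shift',np.round(d,1),'turn',round(t,2))
E
python3 - <<'E'
from h import *
plan([548,274,200],178); print(onz('side0',291.6,222,34))
E
```

```text
shift [-461.3 -221.6   14.4] turn -12.6
[ 519.29164999 -131.57394144   34.        ]
```

Call:
arm_command --pt "-461 -222 14 -12.6 1" --pt "-461 -222 14 -12.6 1" --pt "-461 -222 14 -12.6 1" --pt "-461 -222 14 -12.6 1" --pt "-461 -222 14 -12.6 1"

```text
t: 0.65
eef_pos: [347.9, 442.8, 207.7]
tcp_rot: [-3.142, -0.0, 3.107]
ft_force: [0.5, 0.8, -0.0]
opening: 1.003
grip_force: 0.0
```

Call:
arm_command --pt "-203 -160 8 0 1" --pt "-203 -160 8 0 1" --pt "-203 -160 8 0 1" --pt "-203 -160 8 0 1" --pt "-203 -160 8 0 1"

```text
t: 1.15
eef_pos: [538.8, 281.2, 200.0]
tcp_rot: [3.142, -0.0, 3.107]
ft_force: [0.6, 0.5, -0.4]
opening: 0.998
grip_force: 0.0
```

```bash
python3 - <<'E'
from h import *
snap('wrist','w1'); print(env.state()['eef_pos'])
E
```

```text
[543.77408875 276.9653712  199.49111447]
```

Call:
arm_command --pt "0 0 0 0 1" --pt "-60 0 0 0 1" --pt "-60 0 0 0 1" --pt "-60 0 0 0 1"

```text
t: 1.6
eef_pos: [597.6, 281.4, 199.4]
tcp_rot: [-3.142, -0.001, 3.107]
ft_force: [-0.9, 0.0, -0.5]
opening: 1.0
grip_force: 0.0
```

```bash
python3 - <<'E'
from h import *
snap('wrist','w2'); print(env.state()['eef_pos'])
a=cv2.imread('pics/w1.png');b=cv2.imread('pics/w2.png')
cv2.imwrite('pics/c1.png',np.hstack([a[:,60:460],b[:,60:460]]))
E
```

```text
[596.52740434 281.44890109 199.53210621]
```

View pics/c1.png

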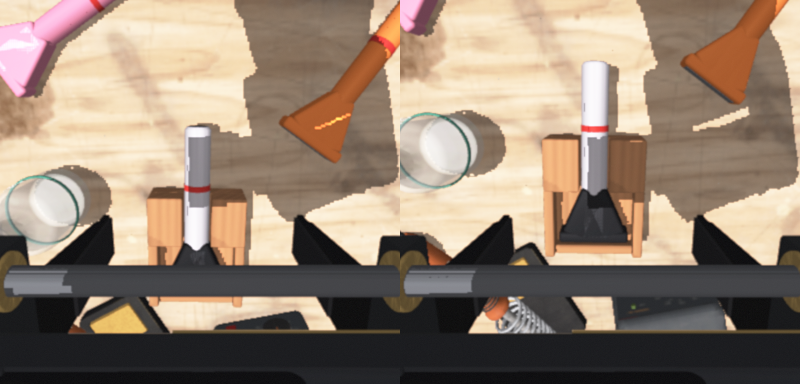

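In w1 the ring is at (257,189) with the plain end near (258,126). In w2 the ring is at (255,128.5), with the plain end at (254,62) and the fan end near (253,240).

```bash
python3 - <<'E'
from h import *
np.set_printoptions(precision=1,suppress=True)
print(tri(('w1',257,189),('w2',255,128.5)),tri(('w1',258,126),('w2',254.3,61.5)))
for f,u,v in(('w1',257.5,189),('w2',254.7,128.5),('w2',253,237)):print(onz(f,u,v,44))
print('bottle',onz('w2',438-340,142,0)); print(env.state()['eef_pos'])
r=[onz('w2',254.7,128.5,44)]
plan([548,279,60],178)
E
```

```text
(array([556.3, 276.2,  44.6]), [array([ 0.3, -0. ]), array([-0.3,  0. ])]) (array([496.4, 278.6,  34. ]), [array([-0.6,  0. ]), array([ 0.6, -0. ])])
[556.5 276.5  44. ]
[556.4 276.2  44. ]
[665.4 270.1  44. ]
bottle [569.  106.6   0. ]
[596.5 281.4 199.5]
shift [ 48.2  -4.1 139.6] turn 0.03
```

Call:
arm_command --pt "48 -6.5 0 0.6 1" --pt "48 -6.5 50 0.6 1" --pt "48 -6.5 100 0.6 1" --pt "48 -6.5 120 0.6 1" --pt "48 -6.5 120 0.6 1"

```text
t: 2.15
eef_pos: [546.4, 276.2, 77.8]
tcp_rot: [-3.14, -0.005, 3.097]
ft_force: [0.1, -0.6, -0.4]
opening: 0.999
grip_force: 0.0
```

```bash
python3 - <<'E'
from h import *
plan([548.4,276.6,15],177.4);print(env.state()['ft_force'])
E
```

```text
shift [-2.3  0.6 62.8] turn 0.07
[ 0.10104251 -0.56465886 -0.35355383]
```

Call:
arm_command --pt "-1 0 40 0 1" --pt "-1 0 62 0 1" --pt "-1 0 64 0 1" --pt "-1 0 64 0 1"

```text
t: 2.55
eef_pos: [550.3, 276.5, 17.6]
tcp_rot: [3.141, 0.001, 3.097]
ft_force: [0.4, -0.1, -0.1]
opening: 0.999
grip_force: 0.0
```

Call:
arm_command --pt "0 0 0 0 0" --pt "0 0 0 0 0" --pt "0 0 0 0 0" --pt "0 0 0 0 0" --pt "0 0 0 0 0"

```text
t: 3.05
eef_pos: [550.3, 276.0, 16.4]
tcp_rot: [3.141, 0.0, 3.096]
ft_force: [0.7, -1.6, 0.6]
opening: 0.642
grip_force: 0.0
```

Call:
arm_command --pt "0 0 0 0 0" --pt "0 0 0 0 0" --pt "0 0 0 0 0" --pt "0 0 0 0 0" --pt "0 0 0 0 0"

```text
t: 3.55
eef_pos: [550.3, 275.9, 16.1]
tcp_rot: [3.142, -0.0, 3.096]
ft_force: [-0.4, 0.7, 0.5]
opening: 0.268
grip_force: 29.9
```

Call:
arm_command --pt "0 0 0 0 0" --pt "0 0 0 0 0" --pt "0 0 -10 0 0" --pt "0 0 -20 0 0" --pt "0 0 -30 0 0"

```text
t: 4.05
eef_pos: [550.4, 276.0, 47.3]
tcp_rot: [3.141, 0.0, 3.096]
ft_force: [0.4, -0.0, -0.8]
opening: 0.266
grip_force: 29.9
```

Call:
arm_command --pt "0 0 -40 0 0" --pt "0 0 -80 0 0" --pt "20 0 -120 0 0" --pt "60 0 -150 0 0" --pt "100 0 -150 0 0"

```text
t: 4.55
eef_pos: [450.6, 280.9, 200.6]
tcp_rot: [3.138, 0.007, 3.096]
ft_force: [0.2, 0.7, -1.4]
opening: 0.27
grip_force: 29.9
```

```bash
python3 - <<'E'
from h import *
snap('side','s1'); print(env.state()['opening'],env.state()['ft_force'])
plan([442,-10,190],180)
a=cv2.imread('pics/s1.png');cv2.imwrite('pics/c2.png',cv2.resize(a[60:240,150:390],None,fx=3,fy=3))
E
```

```text
0.2677278063375098 [-1.81511394  1.27940209 -0.06026067]
shift [ -10.9 -290.2    8.4] turn -2.56
```

View pics/c2.png

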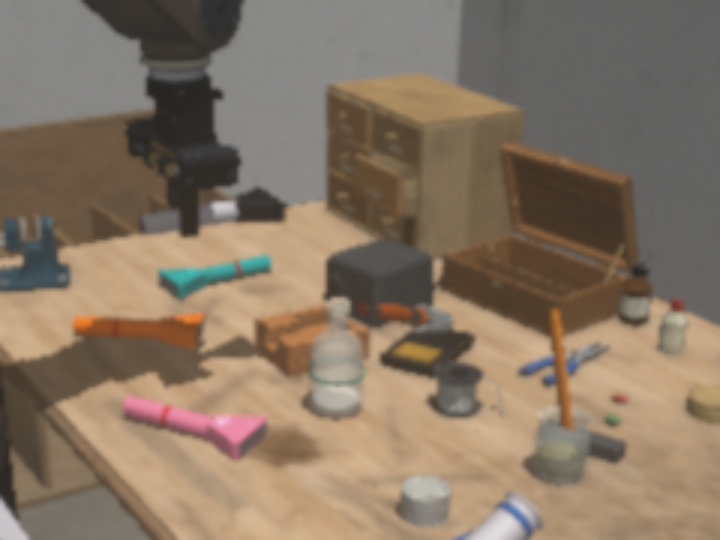

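The nozzle hangs level in the grip, at about (215,212) in the crop, and its cradle is empty. Next I carry it across.

Call:
arm_command --pt "-11 -290 8 -2.6 0" --pt "-11 -290 8 -2.6 0" --pt "-11 -290 8 -2.6 0" --pt "-11 -290 8 -2.6 0" --pt "-11 -290 8 -2.6 0"

```text
t: 5.1
eef_pos: [448.1, 28.8, 190.1]
tcp_rot: [-3.142, 0.001, -3.141]
ft_force: [0.7, 0.8, -0.7]
opening: 0.267
grip_force: 29.9
```

Call:
arm_command --pt "-2 -45 0 0 0" --pt "-2 -45 50 0 0" --pt "-2 -45 100 0 0" --pt "-2 -45 120 0 0" --pt "-2 -45 120 0 0"

```text
t: 5.6
eef_pos: [449.4, -14.4, 67.6]
tcp_rot: [3.141, -0.004, 3.141]
ft_force: [0.0, 0.3, -0.7]
opening: 0.263
grip_force: 29.9
```

```bash
python3 - <<'E'
from h import *
plan([442,-10,-6],180)
E
```

```text
shift [ 7.1  4.4 73.7] turn -0.03
```

Call:
arm_command --pt "0 0 40 0 0" --pt "0 0 58 0 0" --pt "0 0 65 0 0" --pt "0 0 65 0 0" --pt "0 0 65 0 0"

```text
t: 6.1
eef_pos: [451.3, -14.5, 5.6]
tcp_rot: [-3.141, 0.002, -3.141]
ft_force: [-0.0, 1.1, -0.8]
opening: 0.269
grip_force: 29.9
```

Call:
arm_command --pt "0 0 0 0 0" --pt "0 0 0 0 0.35" --pt "0 0 0 0 0.45" --pt "0 0 0 0 0.6" --pt "0 0 0 0 0.6"

```text
t: 6.6
eef_pos: [450.6, -14.4, 4.3]
tcp_rot: [3.142, 0.0, 3.142]
ft_force: [0.2, -0.1, 0.3]
opening: 0.547
grip_force: 0.0
```

Call:
arm_command --pt "0 0 0 0 0.6" --pt "0 0 -40 0 1" --pt "0 0 -80 0 1" --pt "0 0 -120 0 1" --pt "0 0 -160 0 1"

```text
t: 7.1
eef_pos: [450.1, -14.3, 165.8]
tcp_rot: [3.141, -0.0, -3.142]
ft_force: [0.2, -0.5, -0.1]
opening: 0.88
grip_force: 0.0
```

Call:
arm_command --pt "0 0 -25 0 1" --pt "0 0 -25 0 1" --pt "0 0 -25 0 1"

```text
t: 7.4
eef_pos: [450.3, -14.4, 189.2]
tcp_rot: [-3.142, 0.001, -3.142]
ft_force: [0.3, 0.4, -0.5]
opening: 0.996
grip_force: 0.0
```

```bash
python3 - <<'E'
from h import *
snap('wrist','w3'); print(env.state()['eef_pos']);snap('top','t3');snap('side','s3')
a=cv2.imread('pics/w3.png');b=cv2.imread('pics/s3.png');c=cv2.imread('pics/t3.png')
g=lambda i,u,v:cv2.resize(i[v:v+64,u:u+96],(288,192))
cv2.imwrite('pics/c3.png',np.hstack([a,np.vstack([g(c,200,150),g(b,225,180)])]))
E
```

```text
[450.06859359 -14.33983709 188.51371171]
```

View pics/c3.png

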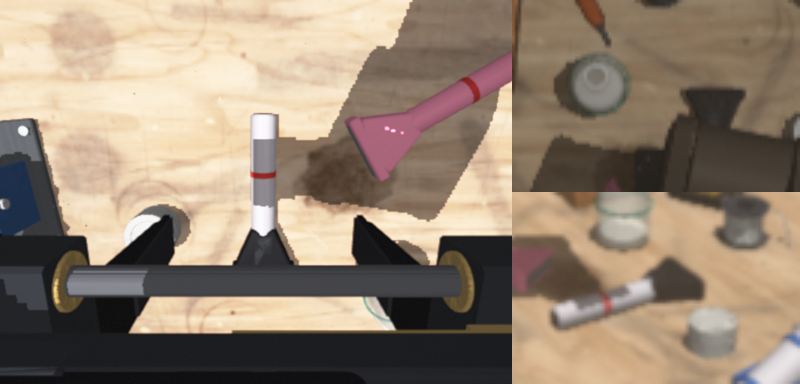

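The nozzle lies flat. The ring is at (263,175.5) in the wrist view, the plain end at (264,114) and the fan start at (264,230).

```bash
python3 - <<'E'
from h import *
np.set_printoptions(precision=1,suppress=True)
r=onz('w3',263,175.5,24);p=onz('w3',264,114,20);q=onz('w3',264,228,24);print(r,p,q)
print(tri(('w3',263,175.5),('s3',225+(606-512)/3,180+(302-192)/3)))
plan([r[0]+42,r[1],3],180)
plan([r[0]+42,r[1],80],180)
E
```

```text
[456.9 -13.2  24. ] [397.  -12.3  20. ] [512.9 -12.1  24. ]
(array([461.2, -13.7,  11. ]), [array([-0.5,  1.2]), array([-0.4,  0.1])])
shift [-49.3   1.1 185. ] turn -0.0
shift [-49.2   1.1 108. ] turn -0.0
```

Call:
arm_command --pt "-49 1 40 0 1" --pt "-49 1 90 0 1" --pt "-49 1 140 0 1" --pt "-49 1 170 0 1" --pt "-49 1 184 0 1"

```text
t: 8.05
eef_pos: [497.3, -13.1, 0.6]
tcp_rot: [3.14, -0.007, 3.142]
ft_force: [-0.3, 0.3, 0.6]
opening: 0.999
grip_force: 0.0
```

Call:
arm_command --pt "0 0 2 0 0.7" --pt "0 0 2 0 0" --pt "0 0 2 0 0" --pt "0 0 2 0 0" --pt "0 0 2 0 0"

```text
t: 8.55
eef_pos: [499.6, -13.4, 3.4]
tcp_rot: [3.142, 0.0, 3.142]
ft_force: [-0.1, 0.8, -0.5]
opening: 0.635
grip_force: 0.0
```

Call:
arm_command --pt "0 0 0 0 0" --pt "0 0 0 0 0" --pt "0 0 0 0 0" --pt "0 0 0 0 0" --pt "0 0 0 0 0"

```text
t: 9.05
eef_pos: [499.5, -13.4, 3.2]
tcp_rot: [3.142, 0.0, -3.142]
ft_force: [-1.0, 0.3, 1.4]
opening: 0.267
grip_force: 30.0
```

Call:
arm_command --pt "0 0 -40 0 0" --pt "0 0 -90 0 0" --pt "-20 -40 -130 -5.9 0" --pt "-40 -85 -160 -5.9 0" --pt "-60 -130 -190 -5.9 0"

```text
t: 9.55
eef_pos: [551.1, -124.9, 181.9]
tcp_rot: [-3.141, 0.001, -3.037]
ft_force: [1.0, 0.0, -2.4]
opening: 0.265
grip_force: 30.0
```

```bash
python3 - <<'E'
from h import *
plan([600,-275,220],185.9)
E
```

```text
shift [ -33.  -154.4  -38.1] turn 0.07
```

Call:
arm_command --pt "-25 -137 -27 0 0" --pt "-25 -137 -27 0 0" --pt "-25 -137 -27 0 0" --pt "-25 -137 -27 0 0" --pt "-25 -137 -27 0 0"

```text
t: 10.05
eef_pos: [589.3, -258.1, 206.3]
tcp_rot: [3.141, -0.001, -3.04]
ft_force: [-1.1, 0.7, -0.6]
opening: 0.266
grip_force: 30.0
```

```bash
python3 - <<'E'
from h import *
snap('wrist','w4');print(env.state()['eef_pos']);snap('side','s4')
a=cv2.imread('pics/w4.png');b=cv2.imread('pics/s4.png')
g=lambda i,u,v:cv2.resize(i[v:v+128,u:u+96],(288,384))
cv2.imwrite('pics/c4.png',np.hstack([a,g(b,280,150)]))
E
```

```text
[ 589.2198831  -257.08545019  206.34168268]
```

View pics/c4.png

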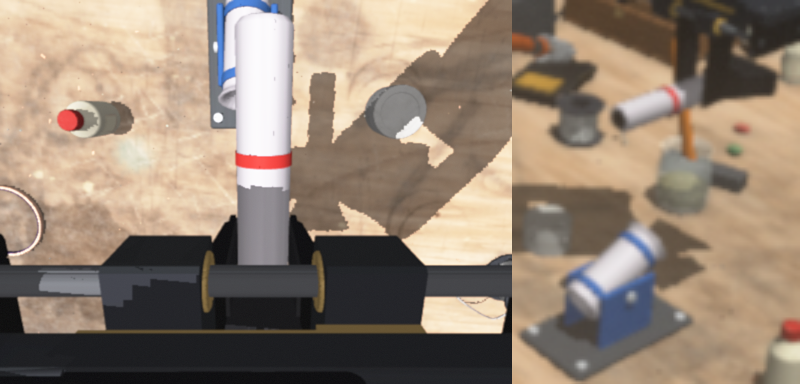

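Call:
arm_command --pt "40 55 0 0 0" --pt "40 55 0 0 0" --pt "40 55 0 0 0" --pt "40 55 0 0 0"

```text
t: 10.55
eef_pos: [544.7, -206.2, 207.4]
tcp_rot: [-3.141, 0.001, -3.037]
ft_force: [0.0, -0.3, -0.5]
opening: 0.266
grip_force: 30.0
```

```bash
python3 - <<'E'
from h import *
snap('wrist','w5');print(env.state()['eef_pos'])
E
```

```text
[ 544.88400964 -206.72513503  207.26688483]
```

Call:
arm_command --pt "0 -130 0 0 0" --pt "0 -130 0 0 0" --pt "0 -130 0 0 0" --pt "0 -130 0 0 0" --pt "0 -130 0 0 0"

```text
t: 11.1
eef_pos: [557.7, -337.0, 206.1]
tcp_rot: [3.141, -0.001, -3.04]
ft_force: [0.1, -0.0, -0.1]
opening: 0.265
grip_force: 30.0
```

```bash
python3 - <<'E'
from h import *
snap('wrist','w6');print(env.state()['eef_pos'])
a=cv2.imread('pics/w5.png');b=cv2.imread('pics/w6.png')
cv2.imwrite('pics/c5.png',np.hstack([cv2.resize(a[0:300,60:260],(400,600)),cv2.resize(b[0:300,230:430],(400,600))]))
E
```

```text
[ 557.71468253 -336.1328604   206.42434202]
```

View pics/c5.png

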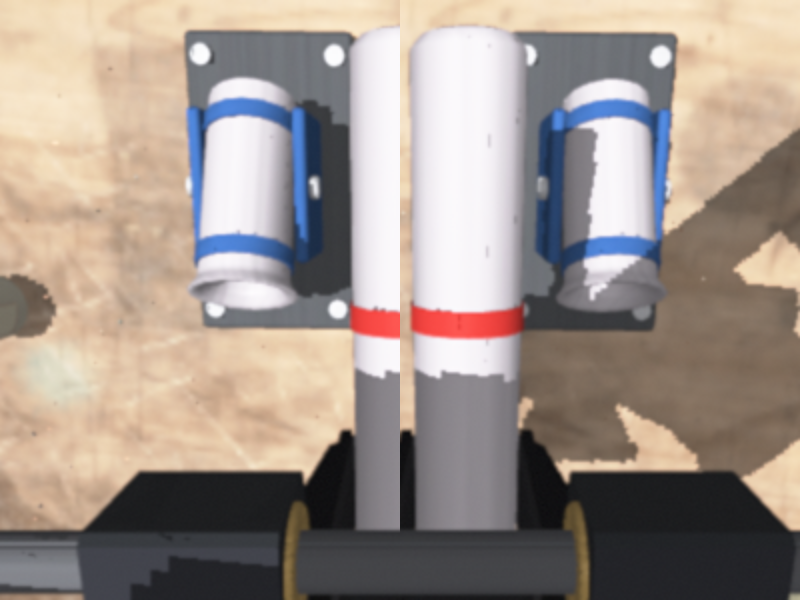

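Mouth rim centre is at (244,290) in the left half and (611,290.5) in the right, so raw w5 is (182,145) and raw w6 is (335.5,145.3). The plate's screws and corners are visible too.

```bash
python3 - <<'E'
from h import *
np.set_printoptions(precision=1,suppress=True)
A=lambda x,y:('w5',60+x/2,y/2)
B=lambda x,y:('w6',230+(x-400)/2,y/2)
M,e=tri(A(244,290),B(611,290.5));print('mouth',M,e)
print('back top',tri(A(250,79),B(608,80)))
print('bandfront mid',tri(A(245,237),B(609,239)),'bandback',tri(A(250,99),B(608,101)))
for p in((200,53),(334,55),(338,309),(215,309)):print('scrA',onz(*A(*p),10))
for p in((660,56),(529,55),(642,311)):print('scrB',onz(*B(*p),10))
print('cA',onz(*A(186,31),8),onz(*A(204,326),8),'cB',onz(*B(676,35),8),onz(*B(655,329),8))
print('nozzle: ring',ray('w6',230+67/2,321/2))
f=np.load('pics/w6.npz');s=env.state()
# predicted ring top pixel if level, grip +42.5
Rm=R.from_euler('xyz',s['tcp_rot']).as_matrix();
for x in(0,-60):
  P=np.array(s['eef_pos'])+Rm@np.array([42.5-x,0,-10.]);print(x,P,[(q-230)*2+400 if i==0 else q*2 for i,q in enumerate(proj('w6',P+[0,0,9]))])
E
```

```text
mouth [ 522.1 -277.3   82.9] [array([-0. , -0.4]), array([-0. ,  0.4])]
back top (array([ 434.2, -285.9,   50.9]), [array([-0. , -0.2]), array([-0. ,  0.2])])
bandfront mid (array([ 500.8, -279.8,   74.3]), [array([-0., -0.]), array([-0.,  0.])]) bandback (array([ 442.8, -285. ,   53.1]), [array([0. , 0.1]), array([ 0. , -0.1])])
scrA [ 420.1 -320.    10. ]
scrA [ 414.1 -254.5   10. ]
scrA [ 539.5 -242.5   10. ]
scrA [ 546.4 -308.3   10. ]
scrB [ 414.  -254.9   10. ]
scrB [ 420.1 -318.8   10. ]
scrB [ 539.6 -242.6   10. ]
cA [ 410.6 -327.7    8. ] [ 556.8 -314.5    8. ] cB [ 403.4 -248.3    8. ] [ 548.9 -233.3    8. ]
nozzle: ring (array([ 487. , -343.8,  375.3]), array([ 0.2,  0. , -1. ]))
0 [ 515.4 -340.5  216.4] [np.float64(466.00195117381054), np.float64(324.2570189913211)]
-60 [ 455.8 -346.7  216.5] [np.float64(465.91454770361577), np.float64(27.137559373993042)]
```

```bash
cat >> h.py <<'E'
M0=np.array([523.7,-277,84.5]);hh=np.array([np.cos(np.radians(5.3)),np.sin(np.radians(5.3)),0])
def G(s,z): # TCP for grip axis point at horizontal distance s from mouth, height z
    return np.array([M0[0],M0[1],0])+s*hh+[0,0,z-10]
E
python3 - <<'E'
from h import *
plan(G(145,150),185.3)
plan(G(145,45),185.3)
E
```

```text
shift [-117.3   60.8   66.4] turn 0.59
shift [-117.3   60.7  171.4] turn 0.59
```

Call:
arm_command --pt "-40 20 0 0.6 0" --pt "-85 45 20 0.6 0" --pt "-117 61 60 0.6 0" --pt "-117 61 100 0.6 0" --pt "-117 61 130 0.6 0"

```text
t: 11.65
eef_pos: [668.2, -260.3, 73.8]
tcp_rot: [3.14, -0.002, -3.046]
ft_force: [-0.2, -1.3, -2.1]
opening: 0.269
grip_force: 30.0
```

```bash
python3 - <<'E'
from h import *
env.read_camera('top')
plan(G(145,45),185.3)
plan(G(103,45),185.3)
E
```

```text
shift [-2.  -3.8 34.3] turn 0.15
shift [40.  -3.7 34.7] turn 0.15
```

Call:
arm_command --pt "-2 -2.5 25 0.1 0" --pt "-2 -2.5 35 0.1 0" --pt "-2 -2.5 35 0.1 0" --pt "-2 -2.5 35 0.1 0"

```text
t: 12.1
eef_pos: [670.4, -265.8, 43.3]
tcp_rot: [-3.141, 0.001, -3.051]
ft_force: [-0.4, -0.4, -0.4]
opening: 0.266
grip_force: 30.0
```

```bash
python3 - <<'E'
from h import *
plan(G(103,45),185.3);plan(G(99,90.5),185.3)
E
```

```text
shift [44.1  2.3  8.3] turn -0.08
shift [ 48.1   2.3 -37.2] turn -0.08
```

Call:
arm_command --pt "0 2 8 0 0" --pt "15 2 8 0 0" --pt "30 2 8 0 0" --pt "44 2 8 0 0" --pt "44 2 8 0 0"

```text
t: 12.6
eef_pos: [625.0, -268.0, 34.6]
tcp_rot: [3.142, -0.0, -3.052]
ft_force: [0.6, 0.3, -1.1]
opening: 0.267
grip_force: 30.0
```

```bash
python3 - <<'E'
from h import *
plan(G(103,45),185.3);plan(G(99,91),185.3)
E
```

```text
shift [-1.3  0.4 -0.4] turn -0.14
shift [  2.7   0.4 -46.4] turn -0.14
```

Call:
arm_command --pt "0 0 -6 0 0" --pt "0 0 -12 0 0" --pt "0 0 -18 0 0" --pt "0 0 -24 0 0" --pt "0 0 -24 0 0"

```text
t: 13.1
eef_pos: [626.6, -267.9, 59.0]
tcp_rot: [-3.141, 0.001, -3.051]
ft_force: [1.7, 0.2, -3.0]
opening: 0.262
grip_force: 30.0
```

Call:
arm_command --pt "0 0 -6 0 0" --pt "1 0 -12 0 0" --pt "2 0 -18 0 0" --pt "2 0 -23 0 0" --pt "2 0 -23 0 0"

```text
t: 13.6
eef_pos: [624.6, -268.3, 82.1]
tcp_rot: [-3.141, 0.002, -3.051]
ft_force: [1.7, 0.9, -1.6]
opening: 0.263
grip_force: 30.0
```

```bash
python3 - <<'E'
from h import *
snap('side','s7');snap('wrist','w7');print(env.state()['eef_pos'],env.state()['ft_force'])
plan(G(99,91),185.3)
a=cv2.imread('pics/s7.png');b=cv2.imread('pics/w7.png')
cv2.imwrite('pics/c7.png',np.hstack([cv2.resize(a[180:280,285:385],(400,400),interpolation=cv2.INTER_CUBIC),b[:,70:470].repeat(1,0)[:400] if 0 else cv2.resize(b[:,70:470],(400,400))]))
E
```

```text
[ 624.33488879 -268.16655697   81.33502603] [ 1.73846821  0.01213869 -1.40209551]
shift [2.  0.5 0.3] turn -0.1
```

View pics/c7.png

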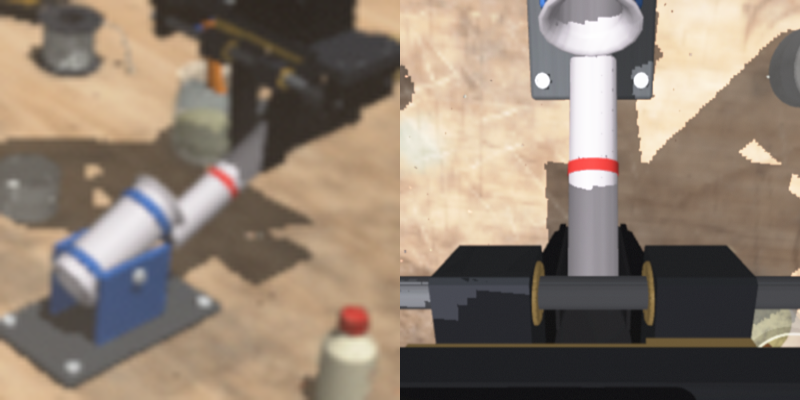

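The nozzle is now tilted under the mouth lip, nearly parallel to the socket, with the ring at raw wrist pixel (263,161). It is in line with the mouth sideways.

```bash
python3 - <<'E'
from h import *
np.set_printoptions(precision=1,suppress=True)
p=np.load('pics/w7.npz');s=env.state()
h=-R.from_euler('xyz',s['tcp_rot']).as_matrix()[:,0]
for th in(18,21,24,27):
  c,n=np.cos(np.radians(th)),np.sin(np.radians(th));u=c*h+[0,0,n];up=-n*h+[0,0,c]
  P=s['eef_pos']+np.array([0,0,10])-42.5*u
  print(th,proj('w7',P+9*up))
for k in (np.array([0,0,0]),):print('mouth proj',proj('w7',M0),'expected raw ~',(70+191,28*.96))
u=np.array([np.cos(np.radians(25))*hh[0],np.cos(np.radians(25))*hh[1],np.sin(np.radians(25))])
for d in (125,112): P=G(d*np.cos(np.radians(25)),84.5+d*np.sin(np.radians(25)));plan(P,185.3)
E
```

```text
18 [261.4 154.5]
21 [261.5 154.4]
24 [261.5 154.4]
27 [261.5 154.7]
mouth proj [262.1  24.9] expected raw ~ (261, 26.88)
shift [-12.3   0.5 -46. ] turn -0.1
shift [ -0.5   0.5 -40.5] turn -0.1
```

Call:
arm_command --pt "-25 0 0 0 0" --pt "-32 0 -5 0 0" --pt "-32 -0.5 -35 0 0" --pt "-32 -0.5 -45 0 0" --pt "-9 -0.5 -45 0 0"

```text
t: 14.2
eef_pos: [634.7, -267.8, 127.7]
tcp_rot: [-3.139, 0.004, -3.05]
ft_force: [-1.0, 0.9, -1.5]
opening: 0.264
grip_force: 30.0
```

Call:
arm_command --pt "0 0 0 0 0"

```text
t: 14.3
eef_pos: [631.1, -267.9, 126.3]
tcp_rot: [3.141, -0.001, -3.051]
ft_force: [0.6, -0.2, -0.3]
opening: 0.271
grip_force: 30.0
```

```bash
sed -i 's/+s\*hh+\[0,0,z-10\]/+(s-3.8)*hh+[0,0,z-10.8]/' h.py; python3 - <<'E'
from h import *
np.set_printoptions(precision=1,suppress=True)
snap('side','s8');snap('wrist','w8')
a=cv2.imread('pics/s8.png');b=cv2.imread('pics/w8.png')
cv2.imwrite('pics/c8.png',np.hstack([cv2.resize(a[150:250,285:385],(400,600),interpolation=cv2.INTER_CUBIC) if 0 else cv2.resize(a[165:265,285:365],(400,500),interpolation=cv2.INTER_CUBIC),cv2.resize(b[:250,162:362],(400,500),interpolation=cv2.INTER_CUBIC)]))
for d in (125,112,100,80,60,42.5): plan(G(d*np.cos(np.radians(25)),84.5+d*np.sin(np.radians(25))),185.3)
s=env.state();h=-R.from_euler('xyz',s['tcp_rot']).as_matrix()[:,0]
for th in(20,25,30):
  c,n=np.cos(np.radians(th)),np.sin(np.radians(th));u=c*h+[0,0,n];up=-n*h+[0,0,c]
  P=s['eef_pos']+np.array([0,0,19])-9*up
  print(th,'side ring,end',proj('s8',P-42.5*u),proj('s8',P-102.5*u),'wrist',proj('w8',P-42.5*u+9*up),proj('w8',P-102.5*u+9*up))
print('mouth',proj('s8',M0),proj('w8',M0))
E
```

```text
shift [-0.   1.  -0.4] turn -0.13
shift [11.8  1.   5.1] turn -0.13
shift [22.6  1.  10.2] turn -0.13
shift [40.8  0.9 18.6] turn -0.13
shift [58.9  0.9 27.1] turn -0.13
shift [74.8  0.9 34.5] turn -0.13
20 side ring,end [343.6 210.2] [329.2 222.4] wrist [261.1 162.6] [261.2  44.4]
25 side ring,end [344.  210.9] [330.  224.4] wrist [261.1 164.1] [261.2  53.5]
30 side ring,end [344.5 211.6] [330.9 226.1] wrist [261.2 166.1] [261.3  63.2]
mouth [324.4 229.3] [262.7  25.8]
```

View pics/c8.png

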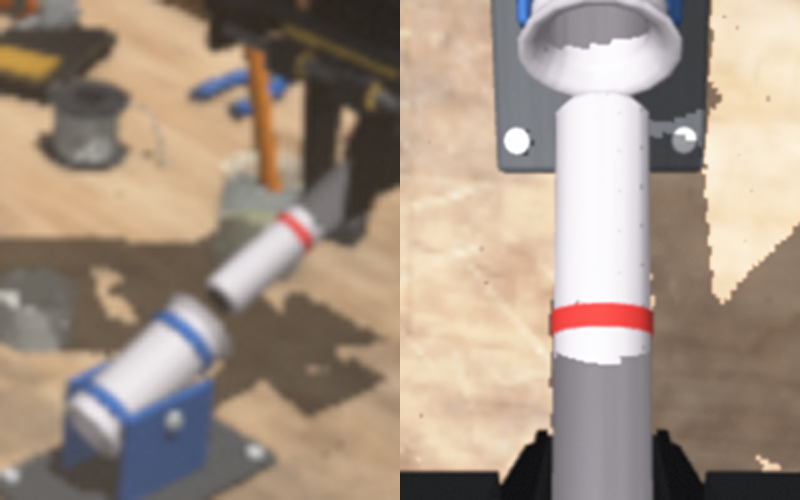

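The nozzle is at about 25° and in line with the bore. The side view puts the ring at raw (344.4,210.8) against a predicted (344,210.9). In the wrist view the ring is at raw (263,159.5) and the rim centre at u=262. Next I start the insertion.

Call:
arm_command --pt "8 -0.7 3.5 0 0" --pt "16 -0.7 7.1 0 0" --pt "22 -0.7 10 0 0" --pt "28 -0.7 12.7 0 0" --pt "28 -0.7 12.7 0 0"

```text
t: 14.9
eef_pos: [605.0, -271.1, 113.1]
tcp_rot: [-3.141, 0.001, -3.051]
ft_force: [0.6, -0.3, -2.6]
opening: 0.266
grip_force: 30.0
```

```bash
cat >> h.py <<'E'
def red(f,box):
    i=cv2.cvtColor(cv2.imread('pics/%s.png'%f),cv2.COLOR_BGR2HSV).astype(int);u0,u1,v0,v1=box
    m=np.zeros(i.shape[:2],bool);m[v0:v1,u0:u1]=1
    m&=((i[...,0]<8)|(i[...,0]>172))&(i[...,1]>150)&(i[...,2]>80)
    v,u=np.nonzero(m);return len(u),u.mean(),v.mean(),u.min(),u.max(),v.min(),v.max()
def look(k):
    np.set_printoptions(precision=1,suppress=True)
    snap('side','s%d'%k);snap('wrist','w%d'%k)
    s=env.state();print(s['eef_pos'],s['ft_force'],s['tcp_rot'])
    h=-R.from_euler('xyz',s['tcp_rot']).as_matrix()[:,0]
    w=red('w%d'%k,(215,315,60,230));q=red('s%d'%k,(300,365,180,250))
    print('w red',np.array(w));print('s red',np.array(q))
    P,e=tri(('w%d'%k,w[1],w[2]),('s%d'%k,q[1],q[2]));print('ring surf',P,e)
    u=np.array([.9063*hh[0],.9063*hh[1],.4226]);print('axial dist of ring from mouth',(P-M0)@u)
    for d in (95,80,60,42.5): plan(G(d*.9063,84.5+d*.4226),185.3)
E
python3 - <<'E'
from h import *
print('before:',np.round(red('w8',(215,315,60,230)),1),np.round(red('s8',(300,365,180,250)),1))
look(9)
E
```

```text
h.py:36: RuntimeWarning: Mean of empty slice.
  v,u=np.nonzero(m);return len(u),u.mean(),v.mean(),u.min(),u.max(),v.min(),v.max()
  ret = ret.dtype.type(ret / rcount)
Traceback (most recent call last):
  File "h.py", line 36, in red
    v,u=np.nonzero(m);return len(u),u.mean(),v.mean(),u.min(),u.max(),v.min(),v.max()
                                                      ~~~~~^^
ValueError: zero-size array to reduction operation minimum which has no identity
```

Low force at entry. I'll loosen the red threshold and look again.

```bash
sed -i 's/(i\[...,1\]>150)&(i\[...,2\]>80)/(i[...,1]>110)\&(i[...,2]>60)/' h.py; python3 - <<'E'
from h import *
i=cv2.cvtColor(cv2.imread('pics/s8.png'),cv2.COLOR_BGR2HSV);print(i[210:212,342:347].tolist())
print('before:',np.round(red('w8',(215,315,60,230)),1));
look(9)
E
```

```text
[[[179, 48, 224], [0, 108, 226], [1, 148, 233], [0, 96, 231], [178, 41, 220]], [[177, 10, 227], [179, 46, 220], [1, 117, 224], [1, 147, 227], [1, 97, 216]]]
before: [584.  262.6 158.  237.  288.  152.  167. ]
[ 605.  -271.   113.1] [-0.1 -0.4 -2.9] [ 3.1 -0.  -3.1]
w red [586.  262.5 158.  237.  288.  152.  168. ]
s red [ 12.  337.3 217.5 334.  340.  215.  221. ]
ring surf [ 566.8 -275.6  109. ] [array([-3.3,  3.2]), array([-0.8,  0. ])]
axial dist of ring from mouth 49.36763839408065
shift [-0.8  1.6 -0.8] turn -0.1
shift [12.8  1.5  5.6] turn -0.1
shift [30.9  1.5 14. ] turn -0.1
shift [46.7  1.5 21.4] turn -0.1
```

Call:
arm_command --pt "7 0 3.3 0 0" --pt "14 0 6.5 0 0" --pt "21 0 9.8 0 0" --pt "26 0 12.1 0 0" --pt "26 0 12.1 0 0"

```text
t: 15.5
eef_pos: [578.3, -273.3, 100.7]
tcp_rot: [3.141, -0.001, -3.051]
ft_force: [-0.6, 0.8, -2.6]
opening: 0.27
grip_force: 30.0
```

```bash
python3 - <<'E'
from h import *
look(10)
E
```

```text
[ 579.1 -273.4  101.1] [-0.7  0.5 -1.8] [ 3.1 -0.  -3.1]
w red [585.  262.6 158.  237.  288.  151.  167. ]
s red [ 13.  330.1 223.9 327.  333.  221.  227. ]
ring surf [ 540.3 -277.5   97.1] [array([-2.5,  2.6]), array([-0.7,  0. ])]
axial dist of ring from mouth 20.23409735074343
shift [-26.8   1.6 -12.7] turn -0.11
shift [-13.2   1.6  -6.4] turn -0.11
shift [4.9 1.5 2.1] turn -0.11
shift [20.8  1.5  9.5] turn -0.11
```

```bash
cat >> h.py <<'E'
from scipy.optimize import least_squares
U=np.array([.9063*hh[0],.9063*hh[1],.4226])
def ringpix(f,C):
    L=np.cross([0,0,1],hh);N=np.cross(U,L);cam=np.load('pics/%s.npz'%f)['M'][:3,3];S=0;W=0
    for a in np.linspace(0,2*np.pi,180):
        n=np.cos(a)*L+np.sin(a)*N;P=C+13*n;w=n@(cam-P)
        if w>0:S=S+w*proj(f,P);W+=w
    return S/W
def ringfit(k):
    w=red('w%d'%k,(215,315,60,230));q=red('s%d'%k,(300,365,180,250))
    for nm,fs in(('both',(('w%d'%k,w),('s%d'%k,q))),('w',(('w%d'%k,w),)),('s',(('s%d'%k,q),))):
        if nm=='both':
            r=least_squares(lambda C:np.r_[tuple((ringpix(f,C)-o[1:3])*(1,1) for f,o in fs)],M0+20*U)
            print('both C',r.x,'axial',(r.x-M0)@U,'off',r.x-M0-((r.x-M0)@U)*U,'res',r.fun)
        else:
            r=least_squares(lambda t:np.r_[tuple(ringpix(f,M0+t[0]*U)-o[1:3] for f,o in fs)],[20.]);print(nm,'t',r.x,'res',r.fun)
E
python3 - <<'E'
from h import *
np.set_printoptions(precision=1,suppress=True)
ringfit(10);ringfit(9)
E
```

```text
both C [ 542.3 -276.    92.7] axial 20.33645652936086 off [ 0.3 -0.7 -0.4] res [ 0.1 -0.   0.4 -0. ]
w t [20.5] res [ 1.3 -0. ]
s t [19.5] res [-0. -0.]
both C [ 568.5 -273.8  104.4] axial 49.127924837218934 off [ 0.5 -0.9 -0.9] res [ 0.  -0.   0.1 -0. ]
w t [49.4] res [ 1.8 -0. ]
s t [48.9] res [-0.3 -0.3]
```

Call:
arm_command --pt "5 0 2.3 0 0" --pt "10 0 4.7 0 0" --pt "15 0 7 0 0" --pt "15 0 7 0 0" --pt "15 0 7 0 0"

```text
t: 16.1
eef_pos: [564.1, -274.7, 94.1]
tcp_rot: [3.141, -0.0, -3.051]
ft_force: [0.6, 0.9, -2.6]
opening: 0.265
grip_force: 30.0
```

```bash
python3 - <<'E'
from h import *
look(11);ringfit(11)
i=cv2.imread('pics/w11.png')
for u in(250,262,275):print(u,[(v,*i[v,u].tolist()) for v in range(118,172,2)])
L=np.cross([0,0,1],hh);N=np.cross(U,L)
for s in(-1,1):
  for r in(14.2,18.5,24):print(s,r,proj('w11',M0+s*N*r),proj('s11',M0+s*N*r))
E
```

```text
[ 564.4 -274.7   94.2] [-0.4  0.2 -2.3] [ 3.1 -0.  -3.1]h.py:36: RuntimeWarning: Mean of empty slice.
  v,u=np.nonzero(m);return len(u),u.mean(),v.mean(),u.min(),u.max(),v.min(),v.max()
  ret = ret.dtype.type(ret / rcount)
Traceback (most recent call last):
  File "h.py", line 42, in look
    w=red('w%d'%k,(215,315,60,230));q=red('s%d'%k,(300,365,180,250))
                                      ~~~^^^^^^^^^^^^^^^^^^^^^^^^^^^
  File "h.py", line 36, in red
    v,u=np.nonzero(m);return len(u),u.mean(),v.mean(),u.min(),u.max(),v.min(),v.max()
                                                      ~~~~~^^
ValueError: zero-size array to reduction operation minimum which has no identity
```

```bash
python3 - <<'E'
from h import *
np.set_printoptions(precision=1,suppress=True)
w=red('w11',(215,315,60,230));print(np.array(w))
r=least_squares(lambda t:(ringpix('w11',M0+t[0]*U)-w[1:3]),[5.]);print('t',r.x,r.fun)
i=cv2.imread('pics/w11.png')
for u in(250,262,275):print(u,[(v,*i[v,u].tolist()) for v in range(124,172,2)])
L=np.cross([0,0,1],hh);N=np.cross(U,L)
for s in(-1,1):
  for q in(14.2,18.5,24):print(s,q,proj('w11',M0+s*N*q))
m=cv2.cvtColor(i,cv2.COLOR_BGR2HSV)
for v in range(120,160,3):print(v,i[v,205:325:6].mean(1).astype(int).tolist())
E
```

```text
[568.  262.6 158.  237.  288.  152.  168. ]
t [4.4] [ 1.4 -0. ]
250 [(124, 252, 251, 252), (126, 252, 250, 252), (128, 252, 251, 252), (130, 252, 250, 252), (132, 249, 246, 248), (134, 239, 234, 238), (136, 225, 219, 224), (138, 224, 218, 223), (140, 226, 220, 225), (142, 232, 227, 231), (144, 212, 203, 211), (146, 248, 244, 247), (148, 249, 245, 248), (150, 225, 219, 225), (152, 128, 125, 251), (154, 73, 78, 252), (156, 74, 78, 252), (158, 75, 79, 252), (160, 75, 79, 252), (162, 81, 83, 251), (164, 232, 227, 244), (166, 250, 247, 249), (168, 250, 247, 249), (170, 250, 246, 249)]
262 [(124, 251, 249, 251), (126, 252, 249, 251), (128, 252, 249, 251), (130, 250, 247, 249), (132, 245, 241, 244), (134, 233, 227, 232), (136, 225, 219, 224), (138, 226, 220, 225), (140, 229, 222, 227), (142, 233, 226, 231), (144, 222, 216, 220), (146, 252, 250, 252), (148, 252, 250, 252), (150, 250, 245, 251), (152, 81, 85, 252), (154, 78, 82, 253), (156, 79, 84, 253), (158, 79, 84, 253), (160, 78, 82, 253), (162, 124, 123, 252), (164, 254, 251, 251), (166, 252, 250, 252), (168, 252, 250, 252), (170, 252, 2
[... 1386 characters left out ...]
5, 186, 208, 220, 223, 231, 227, 229, 227, 215, 188, 175, 140, 67, 63, 63, 98]
144 [190, 122, 126, 127, 203, 226, 218, 210, 209, 219, 215, 207, 199, 196, 208, 155, 99, 63, 63, 108]
147 [192, 123, 125, 179, 211, 145, 209, 244, 250, 252, 250, 244, 225, 174, 155, 184, 152, 64, 103, 125]
150 [196, 122, 124, 200, 112, 136, 218, 244, 231, 250, 246, 239, 225, 175, 122, 163, 173, 75, 120, 132]
153 [198, 122, 123, 152, 130, 171, 200, 146, 134, 137, 135, 128, 122, 137, 123, 197, 163, 100, 108, 188]
156 [199, 121, 110, 164, 161, 191, 121, 132, 136, 138, 136, 130, 120, 98, 118, 205, 174, 117, 111, 116]
159 [199, 120, 158, 155, 180, 206, 122, 132, 135, 138, 136, 130, 120, 98, 112, 203, 140, 147, 81, 125]
```

Call:
arm_command --pt "2 0 1 0 0" --pt "4 0 1.9 0 0" --pt "4 0 1.9 0 0" --pt "4 0 1.9 0 0"

```text
t: 16.6
eef_pos: [560.2, -275.0, 92.2]
tcp_rot: [3.141, -0.0, -3.051]
ft_force: [-0.3, -1.2, -1.9]
opening: 0.267
grip_force: 30.0
```

```bash
cat >> h.py <<'E'
def wr(k):
    np.set_printoptions(precision=1,suppress=True)
    snap('wrist','w%d'%k);s=env.state();print(s['eef_pos'],s['ft_force'],s['opening'])
    w=red('w%d'%k,(215,315,60,230));print(np.array(w))
    r=least_squares(lambda t:(ringpix('w%d'%k,M0+t[0]*U)-w[1:3]),[5.]);print('t',r.x,r.fun)
    i=cv2.imread('pics/w%d.png'%k);L=np.cross([0,0,1],hh);N=np.cross(U,L)
    a=proj('w%d'%k,M0+N*18.5);print('rim inner pred',a,[(v,i[v,262].tolist()) for v in range(int(a[1])-6,int(a[1])+7)])
E
python3 - <<'E'
from h import *
wr(12)
E
```

```text
[ 560.2 -275.    92.2] [-0.9 -0.5 -2.7] 0.26819831940070454
[466.  262.5 158.8 238.  287.  154.  166. ]
t [0.3] [ 1.4 -0. ]
rim inner pred [264.  153.9] [(147, [225, 220, 224]), (148, [226, 220, 224]), (149, [227, 221, 226]), (150, [232, 226, 230]), (151, [235, 230, 233]), (152, [223, 214, 220]), (153, [173, 166, 225]), (154, [105, 105, 252]), (155, [77, 82, 253]), (156, [78, 83, 253]), (157, [79, 83, 253]), (158, [79, 83, 253]), (159, [79, 84, 253])]
```

Call:
arm_command --pt "0 0 0 0 0.32" --pt "0 0 0 0 0.4" --pt "0 0 0 0 0.6" --pt "0 0 0 0 1" --pt "0 0 0 0 1"

```text
t: 17.15
eef_pos: [560.4, -275.1, 92.3]
tcp_rot: [3.142, 0.0, -3.051]
ft_force: [-0.3, 0.0, -0.6]
opening: 0.594
grip_force: 0.0
```

Call:
arm_command --pt "0 0 0 0 1" --pt "0 0 0 0 1" --pt "0 0 0 0 1"

```text
t: 17.45
eef_pos: [560.4, -275.0, 92.3]
tcp_rot: [3.142, 0.0, -3.051]
ft_force: [-0.3, -0.1, -0.6]
opening: 0.848
grip_force: 0.0
```

```bash
python3 - <<'E'
from h import *
wr(13)
E
```

```text
[ 560.4 -275.    92.3] [ 0.1  0.5 -0.2] 0.8883655594286983
[439.  262.5 157.9 238.  287.  153.  165. ]
t [0.1] [ 1.4 -0. ]
rim inner pred [264.1 153.4] [(147, [226, 219, 224]), (148, [226, 219, 224]), (149, [228, 221, 226]), (150, [234, 228, 232]), (151, [236, 230, 233]), (152, [216, 206, 226]), (153, [130, 128, 234]), (154, [79, 83, 252]), (155, [79, 84, 253]), (156, [80, 86, 253]), (157, [80, 85, 253]), (158, [80, 85, 253]), (159, [79, 85, 253])]
```

Call:
arm_command --pt "0 0 0 0 1" --pt "0 0 -15 0 1" --pt "0 0 -40 0 1" --pt "0 0 -80 0 1" --pt "0 0 -120 0 1"

```text
t: 18.0
eef_pos: [560.1, -274.9, 213.3]
tcp_rot: [3.141, -0.001, -3.051]
ft_force: [0.6, 0.6, 0.3]
opening: 0.999
grip_force: 0.0
```

Call:
arm_command --pt "-45 0 0 0 1" --pt "-45 0 0 0 1" --pt "-45 0 0 0 1" --pt "-45 0 0 0 1"

```text
t: 18.4
eef_pos: [604.5, -270.8, 211.6]
tcp_rot: [3.141, -0.001, -3.051]
ft_force: [-0.1, -0.3, -0.4]
opening: 1.002
grip_force: 0.0
```

```bash
python3 - <<'E'
from h import *
np.set_printoptions(precision=1,suppress=True)
snap('wrist','w14');print(env.state()['eef_pos'])
a=np.array([proj('w14',M0+t*U+9*np.array([0,0,1])) for t in(-3,0,3,60)]);print(a)
c=a[1].astype(int)
w=red('w14',(c[0]-50,c[0]+50,max(0,c[1]-40),c[1]+40));print(np.array(w))
for h in (15,24):
  r=least_squares(lambda t:(ringpix('w14',M0+t[0]*U)-w[1:3]),[1.]);
print('t',r.x,r.fun)
i=cv2.imread('pics/w14.png');L=np.cross([0,0,1],hh);N=np.cross(U,L);print('rim',proj('w14',M0+N*18.5))
u=int(w[1]);print([(v,i[v,u].tolist()) for v in range(int(w[2])-14,int(w[2])+12)])
E
```

```text
[ 604.4 -271.   211.7]
[[263.1  78.9]
 [263.1  82.3]
 [263.1  85.8]
 [263.2 154.9]]
[220.  262.   76.4 247.  278.   72.   83. ]
t [-0.2] [ 1. -0.]
rim [263.1  71.4]
[(62, [252, 250, 251]), (63, [250, 248, 250]), (64, [247, 243, 246]), (65, [238, 232, 236]), (66, [227, 222, 226]), (67, [227, 221, 225]), (68, [232, 225, 230]), (69, [235, 229, 233]), (70, [215, 206, 211]), (71, [143, 137, 161]), (72, [78, 78, 211]), (73, [73, 77, 253]), (74, [77, 82, 254]), (75, [78, 83, 253]), (76, [78, 82, 253]), (77, [76, 81, 253]), (78, [99, 100, 251]), (79, [189, 183, 243]), (80, [252, 249, 249]), (81, [253, 251, 251]), (82, [251, 250, 251]), (83, [251, 249, 251]), (84, [251, 249, 251]), (85, [252, 250, 251]), (86, [252, 249, 251]), (87, [252, 249, 251])]
```

```bash
python3 - <<'E'
from h import *
L=np.cross([0,0,1],hh);N=np.cross(U,L);print(np.sign(N[2]))
for o in(0,-1.2):
  for t in(1,2,3,4):print(o,t,proj('w14',M0+t*U+(13+o)*N))
d=np.load('pics/w14.npz')
# same edge when held (w12, ring axial known 4.4->0.3 by w11): red lower edge shift check
for k in(11,12,13):
  i=cv2.imread('pics/w%d.png'%k).astype(int)[:,262]
  v=[x for x in range(155,172) if i[x,0]<165][-1];fr=v+(165-i[v,0])/(i[v+1,0]-i[v,0]);f=lambda t:(proj('w%d'%k,M0+t[0]*U+13*N)-fr)[1:]
  print(k,fr,least_squares(f,[3.]).x)
E
```

```text
1.0
0 1 [263.10367781  76.10930541]
0 2 [263.10597346  77.2876485 ]
0 3 [263.10827212  78.46753107]
0 4 [263.11057377  79.64895614]
-1.2 1 [263.10079896  76.85602089]
-1.2 2 [263.10308277  78.02973074]
-1.2 3 [263.10536955  79.20496734]
-1.2 4 [263.10765931  80.38173369]
11 162.44565217391303 [7.30990876]
12 162.4516129032258 [2.75518449]
13 161.46236559139786 [2.48306725]
```

```bash
python3 -c "
from cell import env
print(env.job_done())"
```

```text
the job is handed in; nothing more can be done
None
```

The nozzle is in the slanting socket with its red ring level with the mouth (within about 1 mm by the wrist camera), let go and staying put; the gripper never came near the bottles or tin, and the job was handed in at about 18 s.

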